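# Move the condiments to the new rack in reverse order

## Task

Move the four condiment holders (spice jar, salt shaker, pepper mill and square tin) from the wooden rack into the empty white rack, in reverse order: the one that stood nearest the robot goes into the white rack's farthest pocket, the next into the second farthest, and so on, so that the one that stood farthest ends nearest. Each must stand upright on the floor of its own pocket, let go; leave the mug, the food tin and the onion where they are.

Things in the scene. Friction and masses are not known exactly. Their poses are not given: they have to be found in the camera images.
- old_rack: full rack: brown wooden tray, 277x73x30 mm, one row of four 63 mm square pockets, fixed. Origin: centre of underside, on the counter. x runs along the row away from the robot (within 15 degrees), y across it to the left. Pocket centres at x = -102, -34, 34, 102 mm, y = 0. A cork pad lines each pocket, its top 13 mm above the counter; outer walls 30 mm, dividers 24 mm high
- new_rack: empty rack: painted white, otherwise the same tray with the same sizes, axes, pocket centres and cork-lined pockets (things stand in them 13 mm above the counter); fixed. It stands to the left or to the right of the wooden one
- spice_jar: round clear spice jar with a green lid, 46 mm in diameter, 106 mm high; origin: centre of its underside, z up its axis; loose, upright in a pocket of the wooden rack at the start
- salt_shaker: round glass salt shaker with grey domed top, 44 mm in diameter to 74 mm up, then 34 mm, 90 mm high; origin: centre of its underside, z up; loose, upright in a pocket of the wooden rack at the start
- pepper_mill: turned dark-wood pepper mill with small steel ball on top, 46 mm in diameter at the foot, 39 mm at the waist (45 to 72 mm up), 109 mm high; origin: centre of its underside, z up; loose, upright in a pocket of the wooden rack at the start
- tea_tin: square plain steel tin with lid, 45 x 45 mm (lid 47 x 47 from 72 to 90 mm up), 92 mm high; origin: centre of its underside, z up, its flat sides square to its x and y axes, which lie along those of the wooden rack within 4 degrees; loose, upright in a pocket of the wooden rack at the start
- spice_jar_pad: the cork pad, 60 x 60 x 3 mm, on the floor of the wooden rack's pocket in which the spice jar stands at the start; fixed in the rack, so it goes on marking that pocket when the thing has been taken out. All four pads look the same. Origin: centre of its underside, 10 mm above the counter
- salt_shaker_pad: the cork pad, 60 x 60 x 3 mm, on the floor of the wooden rack's pocket in which the salt shaker stands at the start; fixed in the rack, so it goes on marking that pocket when the thing has been taken out. All four pads look the same. Origin: centre of its underside, 10 mm above the counter
- pepper_mill_pad: the cork pad, 60 x 60 x 3 mm, on the floor of the wooden rack's pocket in which the pepper mill stands at the start; fixed in the rack, so it goes on marking that pocket when the thing has been taken out. All four pads look the same. Origin: centre of its underside, 10 mm above the counter
- tea_tin_pad: the cork pad, 60 x 60 x 3 mm, on the floor of the wooden rack's pocket in which the tea tin stands at the start; fixed in the rack, so it goes on marking that pocket when the thing has been taken out. All four pads look the same. Origin: centre of its underside, 10 mm above the counter
- mug: bystander: white mug, 92 mm in diameter, 95 mm high with handle, at the front left; origin: centre of its underside
- food_tin: bystander: low round food tin, 86 mm in diameter, 40 mm high, at the far right; origin: centre of its underside
- onion: bystander: onion, 83 mm across, 94 mm high, at the front right; origin: centre of its underside

How it is judged:
By the outcome, as a careful person would: the job done as asked, in the order asked, and still so for the second after the job is handed in, with the robot touching nothing.
It also fails if it takes over 120 s, if anything falls off the work surface, if the arm or the gripper's body presses on something with over 40 N, if the wrist force passes 120 N, or if a joint passes its speed limit or range.

## Robot

A 6-joint arm with a two-finger parallel gripper is mounted at the origin on a cart in front of the work surface, level with it; the furniture and walls round the work are solid. World frame = base frame: x ahead of the robot, y to its left, z up, the work surface at z = 0. Lengths are in m, angles in degrees, forces in N, time in s.
With the tool pointing down it reaches from about 0.35 to 0.875 m from the base axis. Payload 4.2 kg.
Tool frame: the origin (TCP) lies midway between the tips of the shut fingers; the grasp point (between the pads) lies 19 mm behind it; z points along the fingers, y is the line along which they close (so a half turn about z gives the same grasp; the last joint's range is limited). The gripper opens to 87 mm and grips with 3 to 60 N. Pads are 19 mm wide; open, the fingers measure 117 mm over their backs; the gripper's body (75 mm by 190 mm) begins 51 mm behind the grasp point.
Start: joints at [84.66, 22.042, 0.453, 0, -68.411, -14.817], TCP at [0.215, 0.587, 0.189] pointing down, gripper open.
Joint ranges: [-179.83, 179.83], [-69.29, 118.12], [-61.27, 80.66], [-181.25, 117.63], [-171.15, -9.14], [-177.46, 177.46]. Speed limits (degrees/s): [159.86, 159.86, 180, 180, 180, 180].

## Interface

Orientations are given as a 3x3 rotation matrix whose columns are the frame's x, y, z axes.
In Python, from station import r gives the robot as it stands.
- The arm moves only by the tool run_rows, called after ">>>" as name(argument=value, ...) on one line, values as JSON. Schema: {"type":"object","properties":{"motion":{"type":"string"},"only":{"type":"string"},"quiet":{"type":"boolean"},"lines":{"type":"string"}},"required":["motion"],"additionalProperties":false}. motion is a string of 1 to 8 rows, parted by semicolons, with the numbers parted by spaces; each row has 7 numbers: the opening from 0.0 (shut) to 1.0 (fully open), then dx, dy, dz in units of 100 mm, then a rotation vector rx, ry, rz in degrees; each row is the pose to reach, as a shift and turn from the pose commanded when the call began, along the tool's axes at that moment; what a row does not reach only later rows make up. A row lasts 1/10 s, in which the tool goes at most 0.05 m and 8.59 degrees, less where a joint would pass 70% of its speed; a pose out of reach is approached as far as the arm can. The fingers move at their own pace and stop on an object; the grip force is fixed at half the most. Time passes only in rows, so rows that do not move let the fingers close. The tool returns the time, the measured TCP pose, the force, the opening and the grip force at its end. only (a regular expression) keeps the lines of the reply that match it, lines (a string "A,B") keeps lines A to B, and quiet returns only ok. Input that does not fit is refused with a message, and nothing moves.
- r.sense(): the state, without advancing time (a new reading comes with each control period).
- r.capture(name): name is "scene" or "top" or "wrist"; returns a dict with "pixels" (400x640x3 uint8, red, green, blue), "z_map" (400x640 float32, m along the optical axis (not along the pixel's ray), 0 where there is no reading), "K" (3x3 intrinsics, pixels), "distortion" ([k1, k2, p1, p2, k3] as OpenCV has them; the pictures are not rectified), "world_from_camera" (4x4, takes a point from camera to world coordinates). Camera axes: x right, y up, looking along -z (the intrinsics and any distortion apply to the point x, -y, -z); pixel columns grow to the right and rows downward; lengths in m; the calibration is good to about 2 mm. A picture is of the moment at which its call begins.
- r.finish_job(): hands the job in; it is judged then, once.
The state is a dict: "time_s": time; "joints": joint angles; "joint_velocities": joint speeds; "effort": joint torques, N m; "tcp_pos": TCP position; "ee_rot": TCP orientation; "wrist_force": force on the tool from outside, world axes, zero at the start; "moment": the same for the moment, N m; "gripper_width": opening from 0.0 (shut) to 1.0 (fully open); "gripper_force": force on a finger pad.
Only numpy, scipy, OpenCV 4.12 (cv2) and the standard library are available. Lean on these libraries where they do the work, as an engineer would, in place of code of your own. Each camera call takes 0.05 s, during which the arm holds its last target. There are 200 camera calls.

## Working session

There is one attempt and no reset: what is moved stays moved. The work goes in short steps, Python scripts to look and compute and a tool call to move; the robot and the scene stay as the last step left them, time stands still between calls to the robot, and variables do not carry over. Pictures are saved under pics/ and viewed, at most 14 in all, crops included, and the job is handed in when it is done.

```bash
ls; mkdir -p pics; python3 - <<'E'
from station import r
import cv2,numpy as np
s=r.sense(); print(s['time_s'],s['tcp_pos'],s['ee_rot'],s['gripper_width'])
for n in("scene","top"):
    c=r.capture(n); np.savez(f"pics/{n}0.npz",**c); cv2.imwrite(f"pics/{n}0.png",c['pixels'][...,::-1])
    print(n,np.round(c['K'],1).tolist(),c['distortion'],np.round(c['world_from_camera'],3).tolist(),(c['z_map']>0).mean())
E
```

```text
pics
station.py
0.0 [0.21513647 0.58609753 0.18798084] [[ 9.38688970e-01 -3.44764552e-01 -6.48477897e-04]
 [-3.44765149e-01 -9.38686765e-01 -2.03684051e-03]
 [ 9.35127859e-05  2.13553230e-03 -9.99997715e-01]] 0.9952840849481331
scene [[466.1, 0.0, 321.4], [0.0, 466.1, 198.1], [0.0, 0.0, 1.0]] [0.03959165 0.         0.         0.         0.        ] [[-0.795, 0.287, -0.534, -0.249], [-0.606, -0.404, 0.685, 1.033], [-0.019, 0.869, 0.495, 0.798], [0.0, 0.0, 0.0, 1.0]] 0.99598828125
top [[395.6, 0.0, 328.5], [0.0, 395.6, 202.0], [0.0, 0.0, 1.0]] [-0.00605396  0.          0.          0.          0.        ] [[-0.046, 0.978, -0.202, 0.353], [-0.999, -0.044, 0.014, -0.022], [0.005, 0.202, 0.979, 1.061], [0.0, 0.0, 0.0, 1.0]] 0.99605859375
```

View pics/scene0.png

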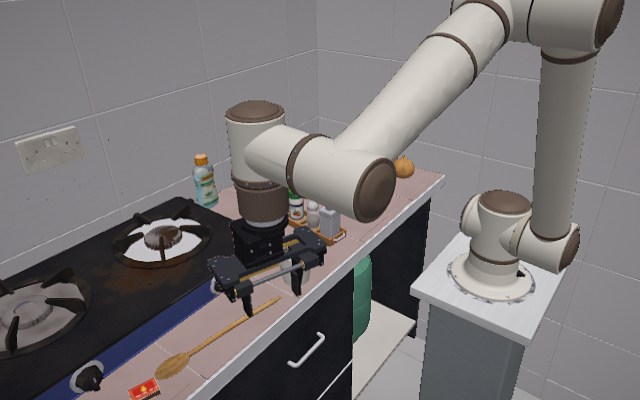

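View pics/top0.png

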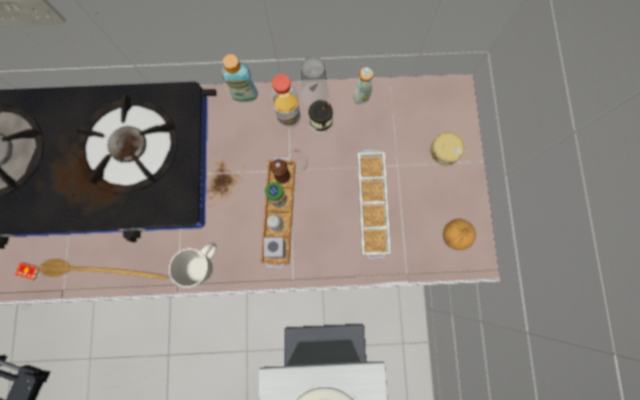

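Scene view: the arm hangs over the left part, so the racks are mostly hidden (wood rack about (315,225)). Top view: wooden rack about (279,212), holding from near to far tin (274,245), salt (274,222), jar (275,190), mill (280,170). The white rack is to its right at (374,203), and the mug is at (190,267), the onion at (460,234) and the food tin at (447,149).

```bash
cat > h.py <<'E'
import cv2,numpy as np
def rays(c,px):
    px=np.asarray(px,float).reshape(-1,1,2)
    u=cv2.undistortPoints(px,c['K'],np.asarray(c['distortion'],float)).reshape(-1,2)
    T=np.asarray(c['world_from_camera'])
    d=np.c_[u[:,0],-u[:,1],-np.ones(len(u))]@T[:3,:3].T   # unit optical depth
    return T[:3,3],d
def plane(c,px,z):
    o,d=rays(c,px); return o+d*((z-o[2])/d[:,2])[:,None]
def cloud(c):
    v,u=np.mgrid[:400,:640]; o,d=rays(c,np.c_[u.ravel(),v.ravel()])
    return (o+d*c['z_map'].reshape(-1,1)).reshape(400,640,3)
def meet(c1,p1,c2,p2):
    o1,d1=rays(c1,[p1]);o2,d2=rays(c2,[p2]);d1=d1[0];d2=d2[0]
    t=np.linalg.lstsq(np.c_[d1,-d2],o2-o1,rcond=None)[0]
    a,b=o1+d1*t[0],o2+d2*t[1]; return (a+b)/2,np.linalg.norm(a-b)
E
python3 - <<'E'
from h import *
c=dict(np.load('pics/top0.npz')); P=cloud(c); hsv=cv2.cvtColor(c['pixels'],cv2.COLOR_RGB2HSV)
print('counter z',np.median(P[110:140,380:430,2]), np.median(P[240:260,310:350,2]))
# rim by cloud
for n,(x0,x1,y0,y1) in dict(white=(350,400,140,265),wood=(255,305,150,275)).items():
    Q=P[y0:y1,x0:x1].reshape(-1,3); m=(Q[:,2]>.015)&(Q[:,2]<.04)
    R=cv2.minAreaRect((Q[m][:,:2]*1000).astype(np.float32)); print(n,m.sum(),np.round(R[0],1),np.round(R[1],1),R[2],np.percentile(Q[m][:,2],[50,95]))
# objects
for n,(u,v) in dict(tin=(274,245),salt=(274,222),jar=(275,190),mill=(280,170),mug=(190,267),onion=(460,234),ftin=(447,149),dark=(320,115)).items():
    Q=P[v-12:v+13,u-12:u+13].reshape(-1,3); zt=np.percentile(Q[:,2],98); m=Q[:,2]>zt-.02
    print(n,np.round(P[v,u],3),'top',round(zt,3),np.round(np.median(Q[m],0),3))
o=cv2.resize(c['pixels'][100:290,230:430],None,fx=4,fy=3.15*4/3.15/1.27,interpolation=cv2.INTER_CUBIC)
# white mask
m=((hsv[...,1]<45)&(hsv[...,2]>165)).astype(np.uint8); m[:,:350]=0;m[:,400:]=0;m[:145]=0;m[262:]=0
p=cv2.findNonZero(m).reshape(-1,2); w=plane(c,p,.03)[:,:2]*1000
R=cv2.minAreaRect(w.astype(np.float32)); print('white rim rays',R, len(p))
E
```

```text
counter z 0.0025085943379528075 0.0015180416463130841
white 1787 [ 561.9 -155.7] [ 73.9 298.3] 88.81373596191406 [0.01839801 0.03314162]
wood 1199 [551.   98.6] [ 74.4 300. ] 84.97842407226562 [0.026669   0.03442357]
tin [0.45  0.101 0.104] top 0.109 [0.447 0.103 0.105]
salt [0.507 0.1   0.103] top 0.105 [0.512 0.101 0.1  ]
jar [0.583 0.094 0.121] top 0.123 [0.581 0.097 0.12 ]
mill [0.636 0.082 0.112] top 0.123 [0.645 0.086 0.114]
mug [0.412 0.335 0.007] top 0.075 [0.43  0.341 0.065]
onion [ 0.46  -0.361  0.076] top 0.089 [ 0.464 -0.368  0.074]
ftin [ 0.697 -0.365  0.037] top 0.042 [ 0.698 -0.366  0.038]
dark [ 0.789 -0.024  0.087] top 0.089 [ 0.796 -0.025  0.086]
white rim rays ((562.20849609375, -160.8213348388672), (134.57806396484375, 317.02679443359375), 86.73931884765625) 3895
```

```bash
cat > go.py <<'E'
# python3 go.py x y z yaw : shift in tool axes and turn about tool z (from the measured pose) to reach a tool-down pose
import sys,numpy as np
from scipy.spatial.transform import Rotation as Ro
from station import r
x,y,z,a=map(float,sys.argv[1:]); s=r.sense(); R=np.array(s['ee_rot']); q=np.radians(a)
G=np.c_[[np.cos(q),np.sin(q),0],[np.sin(q),-np.cos(q),0],[0,0,-1]]
d=np.array([x,y,z])-s['tcp_pos']; print('t',s['time_s'],'at',np.round(s['tcp_pos'],4),'shift',np.round(R.T@d,4),'turn',np.round(Ro.from_matrix(R.T@G).as_rotvec(degrees=True),2),'w',round(s['gripper_width'],3),'j',np.round(s['joints'],1))
E
python3 go.py .5 .1 .33 -5
```

```text
t 0.1 at [0.2151 0.5861 0.188 ] shift [ 0.435   0.3584 -0.1412] turn [ 1.200e-01  1.000e-02 -1.516e+01] w 1.002 j [ 84.7  22.1   0.4  -0.  -68.4 -14.8]
```
Distance ~0.58 → 12+ rows. Two calls. Rows: first 8 up to (0.26,.215,-.14). Each row up to .05. I could just give the goal and let rate limiting do it ("goes at most 0.05" per row; "what a row does not reach only later rows make up"). So 8 rows of same target: goes straight line. First lift -z for 3 rows then.. fine. Radius mid-check: OK.

Careful with the scale: shifts go in units of 100 mm. That gives: 0.26 m is 2.6, -0.14 m is -1.4.

>>> run_rows(motion="1 0.3 0.2 -0.4 0 0 -4;1 0.6 0.4 -0.7 0 0 -8;1 1 0.7 -1 0 0 -12;1 1.4 1 -1.2 0 0 -15;1 1.8 1.3 -1.4 0 0 -15;1 2.2 1.6 -1.4 0 0 -15;1 2.6 1.9 -1.4 0 0 -15;1 3 2.2 -1.4 0 0 -15")

```text
time_s: 0.9
tcp_pos: [0.4131, 0.2881, 0.3291]
ee_rot: [[0.996, -0.089, 0.0], [-0.089, -0.996, 0.001], [0.0, -0.001, -1.0]]
wrist_force: [1.2, 0.2, 0.4]
gripper_width: 1.003
gripper_force: 0.0
```

```bash
python3 go.py .5 .1 .33 -5
```

```text
t 0.9 at [0.4131 0.2881 0.3291] shift [ 0.1033  0.1796 -0.0009] turn [-0.03 -0.   -0.13] w 1.003 j [ 53.4   6.   -1.3  -0.  -82.7  31.5]
```

Converted, 0.18 m is 1.8, 0.135 m is 1.35.

>>> run_rows(motion="1 0.3 0.45 0 0 0 0;1 0.55 0.9 0 0 0 0;1 0.8 1.35 0 0 0 0;1 1.03 1.8 0 0 0 0;1 1.03 1.8 0 0 0 0;1 1.03 1.8 0 0 0 0")

```text
time_s: 1.5
tcp_pos: [0.4992, 0.0999, 0.3284]
ee_rot: [[0.996, -0.093, -0.001], [-0.093, -0.996, -0.0], [-0.001, 0.0, -1.0]]
wrist_force: [0.4, 0.6, 0.4]
gripper_width: 1.003
gripper_force: 0.0
```

```bash
python3 - <<'E'
from station import r
import cv2,numpy as np
for n in("wrist","scene"):
    c=r.capture(n); np.savez(f"pics/{n}1.npz",**c); cv2.imwrite(f"pics/{n}1.png",c['pixels'][...,::-1])
print(np.round(c['world_from_camera'],3).tolist())
E
python3 go.py .5 -.156 .33 -1.2
```

```text
[[-0.795, 0.287, -0.534, -0.249], [-0.606, -0.404, 0.685, 1.033], [-0.019, 0.869, 0.495, 0.798], [0.0, 0.0, 0.0, 1.0]]
t 1.6 at [0.4987 0.1019 0.3286] shift [ 0.0244  0.2567 -0.0014] turn [-0.01  0.04 -3.95] w 1.003 j [ 29.8   6.6  -0.6  -0.  -82.8  55. ]
```

View pics/wrist1.png

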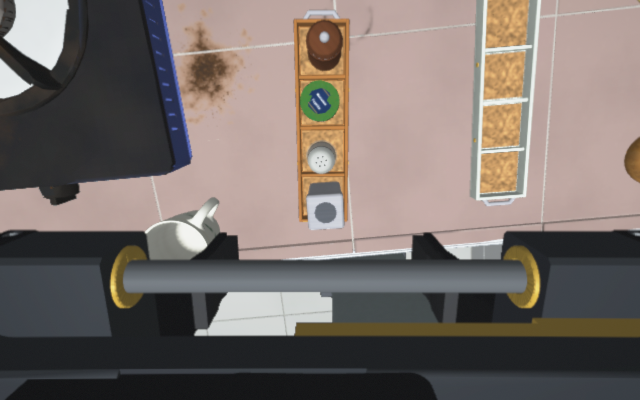

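Wrist view: the wooden rack's outer rim spans (293–350, 18–220). In it are the mill (324,40), jar (320,101), salt (321,158) and tin (325,210). The white rack's left rim is at (480,100) and its near end at (498,200).

Converted, 0.1 m is 1, 0.257 m is 2.57.

>>> run_rows(motion="1 0.1 0.5 0 0 0 -1;1 0.15 1 0 0 0 -2;1 0.2 1.5 0 0 0 -3;1 0.24 2 0 0 0 -4;1 0.24 2.35 0 0 0 -4;1 0.24 2.57 0 0 0 -4;1 0.24 2.57 0 0 0 -4;1 0.24 2.57 0 0 0 -4")

```text
time_s: 2.4
tcp_pos: [0.5001, -0.1555, 0.3288]
ee_rot: [[1.0, -0.019, -0.0], [-0.019, -1.0, 0.0], [-0.0, -0.0, -1.0]]
wrist_force: [-0.9, 0.1, -0.7]
gripper_width: 1.002
gripper_force: 0.0
```

```bash
python3 - <<'E'
from station import r
import cv2,numpy as np
for n in("wrist",):
    c=r.capture(n); np.savez(f"pics/{n}2.npz",**c); cv2.imwrite(f"pics/{n}2.png",c['pixels'][...,::-1])
E
```

```text
(no output)
```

View pics/wrist2.png

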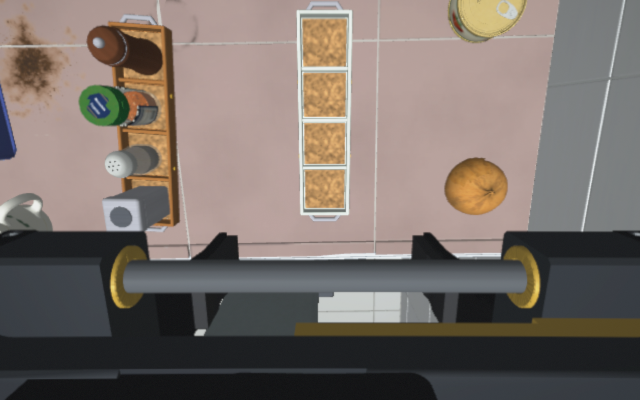

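View pics/scene1.png

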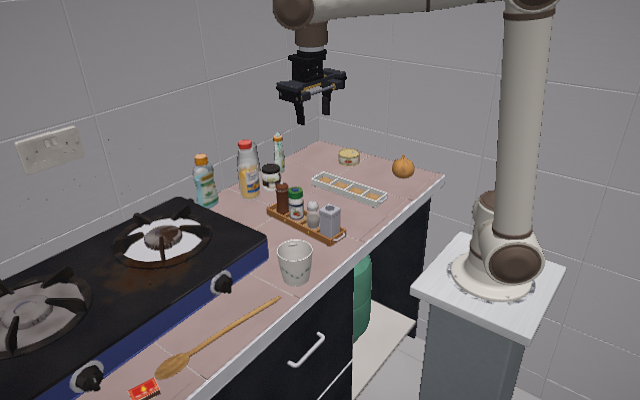

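Wrist 2 shows the white rack rim with corners about (300,11), (352,12), (347,213), (300,214), all pockets empty. Wooden-rack object tops are mill (107,45), jar (100,104), salt (119,163) and tin (121,215). Scene 1 shows both racks clear and everything upright.

```bash
python3 - <<'E'
from h import *
a=dict(np.load('pics/wrist1.npz'));b=dict(np.load('pics/wrist2.npz'))
def blob(c,cond,box):
    x0,y0,x1,y1=box; h=cv2.cvtColor(c['pixels'],cv2.COLOR_RGB2HSV)[y0:y1,x0:x1].astype(int)
    n,l,s,ce=cv2.connectedComponentsWithStats(cond(h).astype(np.uint8)); i=1+np.argmax(s[1:,4]); return ce[i]+[x0,y0],(l==i),s[i]
green=lambda h:(h[...,0]>45)&(h[...,0]<85)&(h[...,1]>90)
pA,mA,_=blob(a,green,(290,70,350,135)); pB,mB,_=blob(b,green,(60,70,140,135))
# enclosing circle centres for lid
def circ(m,box): 
    (x,y),r=cv2.minEnclosingCircle(cv2.findNonZero(m.astype(np.uint8))); return (x+box[0],y+box[1])
pairs=dict(jar=(circ(mA,(290,70)),circ(mB,(60,70))),mill=((324,37),(107,45)),salt=((321,160),(119,163)),tin=((325,211),(121,216)),
 wNL=((474,199),(300,214)),wNR=((525,197),(347,213)))
for n,(p,q) in pairs.items():
    X,e=meet(a,p,b,q); print(n,np.round(p,1),np.round(q,1),np.round(X*1000,1),'gap',round(e*1000,1))
# rims: ray onto z=.03
white=lambda h:(h[...,1]<40)&(h[...,2]>150)
_,m,_=blob(b,white,(285,0,365,222)); p=cv2.findNonZero(m.astype(np.uint8)).reshape(-1,2)+[285,0]
w=plane(b,p,.03)[:,:2]*1000; print('white',cv2.minAreaRect(w.astype(np.float32)), len(p))
print('white corners',np.round(plane(b,[(299,11),(352,11),(348,214),(300,215)],.03)*1000,1).tolist())
print('wood corners1',np.round(plane(a,[(294,18),(350,18),(349,218),(298,220)],.03)*1000,1).tolist())
print('wood right edge 2',np.round(plane(b,[(172,27),(178,224)],.03)*1000,1).tolist())
for n,c,box in(('white',b,(285,0,365,222)),('wood',a,(285,0,360,222))):
    x0,y0,x1,y1=box; Q=cloud(c)[y0:y1,x0:x1].reshape(-1,3); k=(Q[:,2]>.026)&(Q[:,2]<.036); 
    R=cv2.minAreaRect((Q[k][:,:2]*1000).astype(np.float32)); print(n,k.sum(),R,'z',np.median(Q[k][:,2]))
im=np.vstack([cv2.resize(a['pixels'][5:225,280:365],None,fx=2.6,fy=2.6)]);im2=cv2.resize(b['pixels'][5:225,70:190],None,fx=2.6,fy=2.6);im3=cv2.resize(b['pixels'][5:225,285:365],None,fx=2.6,fy=2.6)
cv2.imwrite('pics/crop.png',np.hstack([im,im2,im3])[...,::-1]); print(im.shape,im2.shape)
E
```

```text
jar [319.5 100.5] [103.9 104.8] [580.6  98.3 107.1] gap 0.8
mill [324  37] [107  45] [646.5  86.7 101.2] gap 2.3
salt [321 160] [119 163] [510.2 103.7  88.5] gap 1.8
tin [325 211] [121 216] [445.7 104.6 101.6] gap 0.5
wNL [474 199] [300 214] [ 420.8 -116.2   22.7] gap 0.6
wNR [525 197] [347 213] [ 421.  -186.8   30. ] gap 3.4
white ((558.8198852539062, -155.99688720703125), (118.25398254394531, 295.7951965332031), 88.85868072509766) 10126
white corners [[694.7, -125.9, 30.0], [693.4, -194.1, 30.0], [421.2, -188.3, 30.0], [421.0, -116.7, 30.0]]
wood corners1 [[687.5, 121.9, 30.0], [680.7, 49.9, 30.0], [411.5, 71.8, 30.0], [415.5, 147.9, 30.0]]
wood right edge 2 [[678.9, 39.7, 30.0], [410.7, 66.4, 30.0]]
white 1807 ((563.071044921875, -155.46334838867188), (72.9810562133789, 284.67633056640625), 88.92312622070312) z 0.02837120572376539
wood 1819 ((550.4293212890625, 99.05784606933594), (72.97073364257812, 282.1940612792969), 84.99665832519531) z 0.028410422421011217
(572, 221, 3) (572, 312, 3)
```

View pics/crop.png

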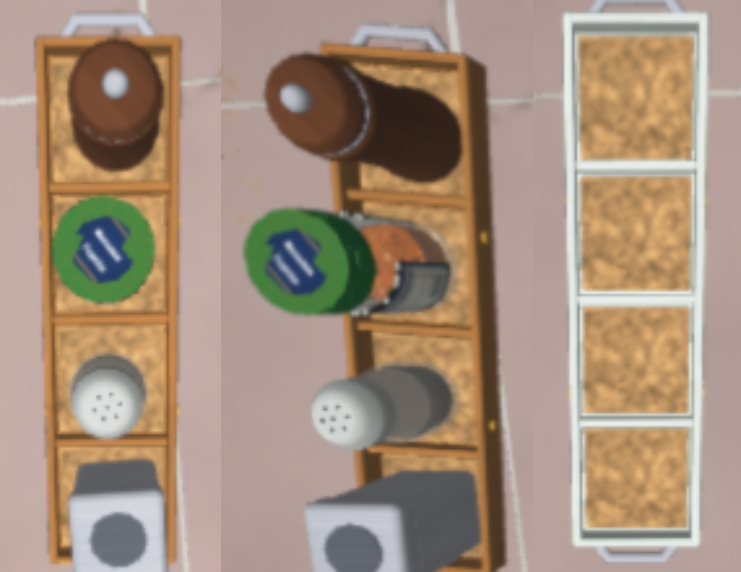

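Crop: left and middle show the same four objects from two wrist positions, with clear top centres. Right shows the white rack's dividers at crop rows 167, 299 and 420. I'll refine using these.

```bash
python3 - <<'E'
from h import *
a=dict(np.load('pics/wrist1.npz'));b=dict(np.load('pics/wrist2.npz'));s=dict(np.load('pics/scene1.npz'))
for n,(p,q) in dict(mill=((324.2,36.9),(98.5,42.3)),jar=((319.6,101.2),(97.7,105.8)),salt=((321.5,160.8),(113.8,165.8)),tin=((325.4,212.7),(120.8,216.5))).items():
    X,e=meet(a,p,b,q); print(n,np.round(X*1000,1),'gap',round(e*1000,1))
print('white div',np.round(plane(b,[(325,69.2),(325,120),(325,166.5)],.024)*1000,1).tolist())
print('wood div',np.round(plane(a,[(280+107/2.6,5+187/2.6),(280+110/2.6,5+320/2.6),(280+112/2.6,5+440/2.6)],.024)*1000,1).tolist())
f=lambda r,o:5+r/2.6
# robust: edges across each divider from cloud profile along rack centre line
for n,c,ctr,ang in(('white',b,(.562,-.1555),-1.1),('wood',a,(.550,.099),-5.)):
    P=cloud(c).reshape(-1,3); t=np.radians(ang); e=np.array([np.cos(t),np.sin(t)]); d=P[:,:2]-ctr; u=d@e; v=d@[-e[1],e[0]]
    k=(abs(u)<.12)&(abs(v)<.05)&(P[:,2]>.026)&(P[:,2]<.035); print(n,'v rim',np.round(np.percentile(v[k],[1,99])*1000,1), end=' ')
    k=(abs(v)<.027)&(P[:,2]>.017)&(P[:,2]<.027)&(abs(u)<.11); h,ed=np.histogram(u[k],np.arange(-.11,.111,.004)); print('u div',[(round(ed[i]*1000+2),int(h[i])) for i in range(len(h)) if h[i]>15], end=' ')
    k=(abs(v)<.015)&(P[:,2]>.026)&(P[:,2]<.035)&(abs(u)>.12); print('u ends',np.round(np.percentile(u[k&(u<0)],[2,50,98])*1000,1) if (k&(u<0)).any() else '',np.round(np.percentile(u[k&(u>0)],[2,50,98])*1000,1))
    k=(abs(v)<.02)&(abs(u)<.13)&(P[:,2]>.005)&(P[:,2]<.017); print('pad z',np.median(P[k][:,2]))
# tin yaw from its top in wrist1
P=cloud(a); Q=P[180:235,300:350].reshape(-1,3); k=Q[:,2]>.098; R=cv2.minAreaRect((Q[k][:,:2]*1000).astype(np.float32)); print('tin top',R)
for n,(u,v),zt in(('salt',(321,160),.09),('jar',(320,101),.112),('mill',(324,40),.09)):
    Q=P[v-25:v+26,u-25:u+26].reshape(-1,3);k=Q[:,2]>zt; print(n,np.round(cv2.minEnclosingCircle((Q[k][:,:2]*1000).astype(np.float32)),1) if 0 else cv2.minEnclosingCircle((Q[k][:,:2]*1000).astype(np.float32)),Q[:,2].max())
E
```

```text
mill [645.2  86.7 115.8] gap 0.5
jar [579.3  98.2 118.9] gap 0.5
salt [509.6 102.9 101.2] gap 0.4
tin [444.6 104.3 102.9] gap 1.0
white div [[624.7, -158.0, 24.0], [557.8, -156.7, 24.0], [492.1, -155.4, 24.0]]
wood div [[613.6, 93.9, 24.0], [545.6, 98.9, 24.0], [479.9, 104.1, 24.0]]
white v rim [-36.3  36.3] u div [(-72, 74), (-68, 42), (-4, 114), (0, 36), (60, 21), (64, 135)] u ends [-141.  -138.8 -136.4] [130.3 132.6 135.4]
pad z 0.011831995256082195
wood v rim [-36.2  36.4] u div [(-84, 33), (-72, 98), (-68, 34), (-4, 87), (0, 39), (64, 119), (68, 40), (72, 16), (76, 24)] u ends  [129.6 133.9 135.7]
pad z 0.011789504648974103
tin top ((493.61517333984375, 103.7704086303711), (46.61313247680664, 144.28854370117188), 88.76203155517578)
salt ((529.3777465820312, 100.27330017089844), 36.72334289550781) 0.5228363033445462
jar ((579.5938110351562, 98.41739654541016), 22.47633171081543) 0.5228363033445462
mill ((615.4008178710938, 88.97605895996094), 50.09037780761719) 0.5228363033445462
```

```bash
python3 - <<'E'
from h import *
a=dict(np.load('pics/wrist1.npz'));P=cloud(a)[170:232,300:352].reshape(-1,3)
k=(P[:,2]>.098)&(P[:,2]<.115)&(P[:,0]<.474); print('tin lid',k.sum(),cv2.minAreaRect((P[k][:,:2]*1000).astype(np.float32)),np.median(P[k],0))
E
python3 go.py .4446 .1043 .17 -4; python3 go.py .4446 .1043 .045 -4
```

```text
tin lid 1264 ((444.96099853515625, 104.82182312011719), (46.61313247680664, 46.957313537597656), 88.76203155517578) [0.44643844 0.1048283  0.10201314]
t 2.45 at [ 0.5002 -0.1552  0.3289] shift [-0.0603 -0.2583  0.159 ] turn [-0.02 -0.    2.96] w 1.0 j [  0.5   8.1   1.2  -0.  -83.1  88.4]
t 2.45 at [ 0.5002 -0.1552  0.3289] shift [-0.0603 -0.2583  0.284 ] turn [-0.02 -0.    2.96] w 1.0 j [  0.5   8.1   1.2  -0.  -83.1  88.4]
```

Converted, -0.26 m is -2.6, -0.225 m is -2.25.

>>> run_rows(motion="1 -0.1 -0.5 0 0 0 0;1 -0.2 -1 0 0 0 0;1 -0.3 -1.45 0.2 0 0 0;1 -0.45 -1.9 0.4 0 0 0;1 -0.6 -2.25 0.7 0 0 0;1 -0.6 -2.6 1 0 0 0;1 -0.6 -2.6 1.3 0 0 0;1 -0.6 -2.6 1.3 0 0 0")

```text
time_s: 3.25
tcp_pos: [0.4415, 0.1055, 0.1954]
ee_rot: [[1.0, -0.016, -0.008], [-0.016, -1.0, -0.004], [-0.008, 0.004, -1.0]]
wrist_force: [-0.5, 0.2, -0.0]
gripper_width: 0.998
gripper_force: 0.0
```

```bash
python3 go.py .445 .1045 .045 -1.2
```

```text
t 3.25 at [0.4415 0.1055 0.1954] shift [0.0047 0.0004 0.1503] turn [0.22 0.47 0.29] w 0.998 j [ 34.    5.1 -21.3  -0.1 -64.1  55.2]
```

Converted, 0.15 m is 1.5, 0.135 m is 1.35.

>>> run_rows(motion="1 0.01 0 0.4 0 0 0;1 0.02 0 0.8 0 0 0;1 0.03 0 1.1 0 0 0;1 0.03 0 1.35 0 0 0;1 0.03 0 1.5 0 0 0;1 0.03 0 1.5 0 0 0;1 0.03 0 1.5 0 0 0")

```text
time_s: 3.95
tcp_pos: [0.4494, 0.1052, 0.0504]
ee_rot: [[1.0, -0.019, 0.002], [-0.019, -1.0, 0.001], [0.002, -0.001, -1.0]]
wrist_force: [0.5, 0.4, 0.3]
gripper_width: 0.999
gripper_force: 0.0
```

```bash
python3 go.py .445 .1045 .045 -1.2
```

```text
t 3.95 at [0.4494 0.1052 0.0504] shift [-0.0044  0.0008  0.0054] turn [-0.05 -0.13  0.1 ] w 0.999 j [ 33.5  15.5 -32.7   0.1 -41.6  55.4]
```

Converted, -0.003 m is -0.03, 0.001 m is 0.01.

>>> run_rows(motion="1 -0.03 0 0.01 0 0 0;1 -0.03 0 0.01 0 0 0;0 -0.03 0 0.01 0 0 0;0 -0.03 0 0.01 0 0 0;0 -0.03 0 0.01 0 0 0;0 -0.03 0 0.01 0 0 0;0 -0.03 0 0.01 0 0 0;0 -0.03 0 0.01 0 0 0")

```text
time_s: 4.75
tcp_pos: [0.4451, 0.1044, 0.0479]
ee_rot: [[1.0, -0.02, -0.0], [-0.02, -1.0, -0.0], [-0.0, 0.0, -1.0]]
wrist_force: [-0.2, -0.8, 1.2]
gripper_width: 0.54
gripper_force: 3.5
```

```bash
python3 go.py .6605 -.1575 .17 -1.1
```

```text
t 4.75 at [0.4451 0.1044 0.0479] shift [ 0.2207  0.2575 -0.1221] turn [ 0.01  0.01 -0.06] w 0.54 j [ 33.7  15.4 -33.3   0.  -41.2  55.2]
```

>>> run_rows(motion="0 0 0 0 0 0 0;0 0 0 0 0 0 0;0 0 0 -0.2 0 0 0;0 0 0 -0.5 0 0 0;0 0 0 -0.9 0 0 0;0 0 0 -1.2 0 0 0;0 0.25 0.3 -1.2 0 0 0;0 0.55 0.65 -1.2 0 0 0")

```text
time_s: 5.55
tcp_pos: [0.4993, 0.0389, 0.1694]
ee_rot: [[1.0, -0.017, 0.003], [-0.017, -1.0, 0.002], [0.003, -0.002, -1.0]]
wrist_force: [1.0, 1.2, -1.7]
gripper_width: 0.533
gripper_force: 30.0
```

```bash
python3 go.py .6605 -.1575 .052 -1.1
```

```text
t 5.55 at [0.4993 0.0389 0.1694] shift [0.1641 0.1939 0.1175] turn [-0.11 -0.15  0.15] w 0.533 j [ 23.   10.8 -18.5  -0.  -60.6  66. ]
```

Converted, 0.193 m is 1.93, 0.17 m is 1.7.

>>> run_rows(motion="0 0.3 0.35 0 0 0 0;0 0.6 0.7 0 0 0 0;0 0.9 1.05 0 0 0 0;0 1.2 1.4 0 0 0 0;0 1.45 1.7 0 0 0 0;0 1.63 1.93 0 0 0 0;0 1.63 1.93 0 0 0 0;0 1.63 1.93 0 0 0 0")

```text
time_s: 6.35
tcp_pos: [0.6572, -0.1583, 0.1664]
ee_rot: [[1.0, -0.022, -0.003], [-0.022, -1.0, 0.001], [-0.003, -0.001, -1.0]]
wrist_force: [0.8, -1.0, -1.2]
gripper_width: 0.536
gripper_force: 30.0
```

```bash
python3 go.py .6605 -.1575 .049 -1.1; python3 - <<'E'
from station import r
import cv2,numpy as np
c=r.capture("wrist"); np.savez("pics/wrist3.npz",**c); cv2.imwrite("pics/wrist3.png",c['pixels'][...,::-1])
E
```

```text
t 6.35 at [ 0.6572 -0.1583  0.1664] shift [ 0.0037 -0.0008  0.1174] turn [-0.04  0.16 -0.14] w 0.536 j [  0.1  28.    6.7  -0.  -68.9  88.7]
```

View pics/wrist3.png

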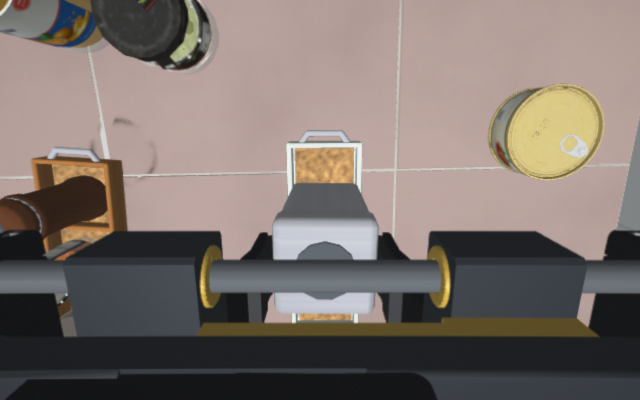

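The tin is held squarely at (325,245), over the white rack's far end (far rim at row 143, x 288–361). Lowering it now.

Converted, 0.118 m is 1.18, 0.117 m is 1.17.

>>> run_rows(motion="0 0.01 0 0.4 0 0 0;0 0.02 0 0.75 0 0 0;0 0.02 0 0.95 0 0 0;0 0.02 0 1.07 0 0 0;0 0.02 0 1.13 0 0 0;0 0.02 0 1.17 0 0 0;0 0.02 0 1.18 0 0 0;0 0.02 0 1.18 0 0 0")

```text
time_s: 7.2
tcp_pos: [0.6605, -0.1579, 0.0511]
ee_rot: [[1.0, -0.02, 0.002], [-0.02, -1.0, -0.0], [0.002, 0.0, -1.0]]
wrist_force: [0.0, 0.2, -1.5]
gripper_width: 0.537
gripper_force: 30.0
```

```bash
python3 go.py .6605 -.1575 .048 -1.1
```

```text
t 7.2 at [ 0.6605 -0.1579  0.0511] shift [-0.     -0.0004  0.003 ] turn [ 0.01 -0.11 -0.04] w 0.537 j [  0.2  33.6  -1.1   0.  -55.2  88.7]
```

>>> run_rows(motion="0 0 0 0.01 0 0 0;0 0 0 0.02 0 0 0;0 0 0 0.03 0 0 0;0 0 0 0.03 0 0 0;0 0 0 0.03 0 0 0")

```text
time_s: 7.7
tcp_pos: [0.6603, -0.1581, 0.048]
ee_rot: [[1.0, -0.02, 0.001], [-0.02, -1.0, -0.0], [0.001, 0.0, -1.0]]
wrist_force: [-0.8, 1.0, 3.6]
gripper_width: 0.541
gripper_force: 30.0
```

```bash
python3 go.py .6605 -.1575 .048 -1.1
```

```text
t 7.7 at [ 0.6603 -0.1581  0.048 ] shift [ 0.0002 -0.0006 -0.    ] turn [ 0.02 -0.07 -0.04] w 0.541 j [  0.2  33.8  -1.3   0.  -54.9  88.7]
```

Converted, -0.14 m is -1.4, -0.115 m is -1.15.

>>> run_rows(motion="1 0 0 0 0 0 0;1 0 0 0 0 0 0;1 0 0 0 0 0 0;1 0 0 0 0 0 0;1 0 0 -0.3 0 0 0;1 0 0 -0.7 0 0 0;1 0 0 -1.15 0 0 0;1 0 0 -1.4 0 0 0")

```text
time_s: 8.5
tcp_pos: [0.6615, -0.1584, 0.1915]
ee_rot: [[1.0, -0.02, 0.006], [-0.02, -1.0, -0.001], [0.006, 0.001, -1.0]]
wrist_force: [1.0, 0.5, 1.0]
gripper_width: 0.994
gripper_force: 0.0
```

```bash
python3 go.py .5096 .1029 .18 -5
```

```text
t 8.5 at [ 0.6615 -0.1584  0.1915] shift [-0.1571 -0.2583  0.0102] turn [ 0.06 -0.35  3.87] w 0.994 j [  0.2  27.2   9.    0.1 -71.4  88.7]
```

```bash
python3 - <<'E'
from station import r
import cv2,numpy as np
c=r.capture("wrist"); np.savez("pics/wrist4.npz",**c)
E
```

>>> run_rows(motion="1 -0.25 -0.4 0 0 0 1;1 -0.5 -0.8 0 0 0 2;1 -0.75 -1.2 0 0 0 3;1 -1 -1.6 0 0 0 4;1 -1.25 -2 0 0 0 4;1 -1.45 -2.35 0 0 0 4;1 -1.56 -2.58 0 0 0 4;1 -1.56 -2.58 0 0 0 4")

```text
time_s: 9.35
tcp_pos: [0.5079, 0.1054, 0.1871]
ee_rot: [[0.996, -0.086, 0.0], [-0.086, -0.996, 0.001], [0.0, -0.001, -1.0]]
wrist_force: [0.1, -0.6, -0.2]
gripper_width: 1.001
gripper_force: 0.0
```

```bash
python3 go.py .5096 .1029 .053 -5
```

```text
t 9.35 at [0.5079 0.1054 0.1871] shift [0.0019 0.0024 0.1341] turn [-0.04 -0.01  0.09] w 1.001 j [ 29.7  11.8 -14.5  -0.  -63.7  55.4]
```

>>> run_rows(motion="1 0.01 0.01 0.4 0 0 0;1 0.02 0.02 0.8 0 0 0;1 0.02 0.02 1.1 0 0 0;1 0.02 0.02 1.28 0 0 0;1 0.02 0.02 1.34 0 0 0;1 0.02 0.02 1.34 0 0 0;1 0.02 0.02 1.34 0 0 0")

```text
time_s: 10.05
tcp_pos: [0.5119, 0.101, 0.0539]
ee_rot: [[0.996, -0.09, 0.002], [-0.09, -0.996, 0.001], [0.002, -0.001, -1.0]]
wrist_force: [-0.0, -0.6, -0.4]
gripper_width: 0.998
gripper_force: 0.0
```

```bash
python3 go.py .5096 .1029 .053 -5
```

```text
t 10.05 at [0.5119 0.101  0.0539] shift [-0.0025 -0.0017  0.0009] turn [-0.04 -0.1  -0.17] w 0.998 j [ 29.   20.3 -24.4   0.  -45.2  55.8]
```

Converted, -0.002 m is -0.02.

>>> run_rows(motion="1 -0.02 0 0 0 0 0;0 -0.02 0 0 0 0 0;0 -0.02 0 0 0 0 0;0 -0.02 0 0 0 0 0;0 -0.02 0 0 0 0 0;0 -0.02 0 0 0 0 0;0 -0.02 0 0 0 0 0;0 -0.02 0 0 0 0 0")

```text
time_s: 10.85
tcp_pos: [0.5089, 0.1012, 0.0529]
ee_rot: [[0.996, -0.09, -0.0], [-0.09, -0.996, -0.0], [-0.0, 0.0, -1.0]]
wrist_force: [-0.5, 0.0, -0.1]
gripper_width: 0.45
gripper_force: 0.0
```

```bash
python3 go.py .5925 -.1562 .17 -1.1
```

```text
t 10.85 at [0.5089 0.1012 0.0529] shift [ 0.1064  0.2488 -0.1171] turn [ 0.    0.01 -4.06] w 0.45 j [ 29.2  20.2 -24.7  -0.  -45.1  55.7]
```

>>> run_rows(motion="0 0 0 0 0 0 0;0 0 0 0 0 0 0")

```text
time_s: 11.05
tcp_pos: [0.509, 0.1013, 0.053]
ee_rot: [[0.996, -0.09, 0.0], [-0.09, -0.996, 0.0], [0.0, -0.0, -1.0]]
wrist_force: [0.4, 0.8, -0.0]
gripper_width: 0.365
gripper_force: 30.0
```

```bash
python3 - <<'E'
from station import r
import cv2,numpy as np
c=r.capture("wrist"); np.savez("pics/wrist5.npz",**c); cv2.imwrite("pics/wrist5.png",c['pixels'][...,::-1])
E
```

```text
(no output)
```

View pics/wrist5.png

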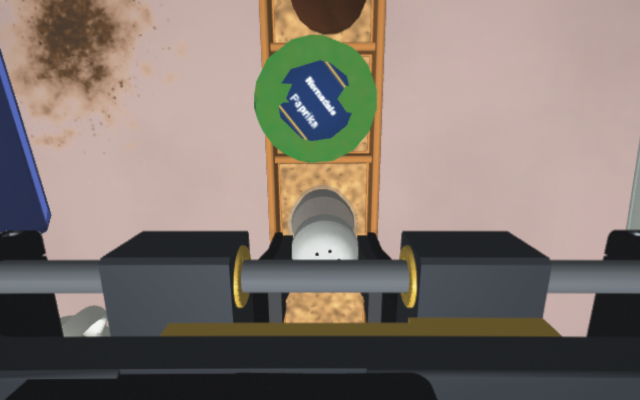

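The salt shaker is between the fingers, with its top at about (325,250), but the opening of 0.365 (32 mm) is less than its 44 mm. I'll check the geometry from depth before lifting.

```bash
python3 - <<'E'
from h import *
c=dict(np.load('pics/wrist5.npz'));P=cloud(c)
for u in (312,325,338):
    for v in range(164,330,9): print((u,v),np.round(P[v,u]*1000).astype(int).tolist(),c['pixels'][v,u].tolist(),end=' | ')
    print()
for v in (225,235,245,252):print(v,[(u,np.round(P[v,u]*1000).astype(int).tolist()) for u in range(268,384,8)])
im=c['pixels'][150:350,220:430]; cv2.imwrite('pics/crop5.png',cv2.convertScaleAbs(cv2.resize(im,None,fx=3,fy=3),alpha=1.6,beta=30)[...,::-1])
E
```

```text
(312, 164) [543, 107, 11] [198, 153, 102] | (312, 173) [536, 108, 11] [209, 161, 106] | (312, 182) [530, 108, 12] [199, 155, 102] | (312, 191) [531, 107, 43] [108, 100, 90] | (312, 200) [528, 107, 57] [116, 112, 105] | (312, 209) [526, 107, 67] [118, 114, 108] | (312, 218) [526, 106, 83] [98, 101, 98] | (312, 227) [524, 106, 93] [152, 156, 153] | (312, 236) [521, 106, 97] [184, 188, 184] | (312, 245) [518, 107, 100] [218, 221, 219] | (312, 254) [514, 107, 101] [225, 228, 227] | (312, 263) [540, 102, 169] [61, 63, 67] | (312, 272) [539, 102, 171] [101, 107, 111] | (312, 281) [537, 102, 173] [125, 130, 138] | (312, 290) [535, 102, 172] [116, 122, 128] | (312, 299) [440, 118, 11] [211, 164, 108] | (312, 308) [433, 118, 12] [219, 172, 114] | (312, 317) [425, 119, 11] [222, 176, 115] | (312, 326) [531, 102, 182] [100, 84, 43] | 
(325, 164) [542, 98, 13] [205, 158, 105] | (325, 173) [536, 99, 11] [215, 167, 111] | (325, 182) [529, 99, 12] [190, 147, 98] | (325, 191) [531, 99, 46] [86, 85, 83] | (325, 200) [528, 100, 59] [114, 110, 105] | (325, 209) [526, 100, 71] [114, 109, 104] | (325, 21
[... 2062 characters left out ...]
 [(268, [482, 148, -1]), (276, [521, 122, 103]), (284, [519, 119, 100]), (292, [516, 117, 92]), (300, [518, 112, 98]), (308, [518, 108, 100]), (316, [575, 96, 247]), (324, [518, 101, 102]), (332, [517, 97, 100]), (340, [517, 94, 100]), (348, [515, 90, 97]), (356, [513, 86, 91]), (364, [515, 83, 99]), (372, [516, 80, 102]), (380, [517, 76, 103])]
252 [(268, [521, 124, 112]), (276, [520, 122, 109]), (284, [518, 119, 106]), (292, [512, 117, 92]), (300, [515, 112, 99]), (308, [515, 109, 99]), (316, [515, 105, 102]), (324, [515, 101, 101]), (332, [514, 98, 101]), (340, [514, 94, 101]), (348, [513, 90, 99]), (356, [510, 86, 93]), (364, [515, 84, 107]), (372, [516, 80, 108]), (380, [517, 77, 111])]
```

View pics/crop5.png

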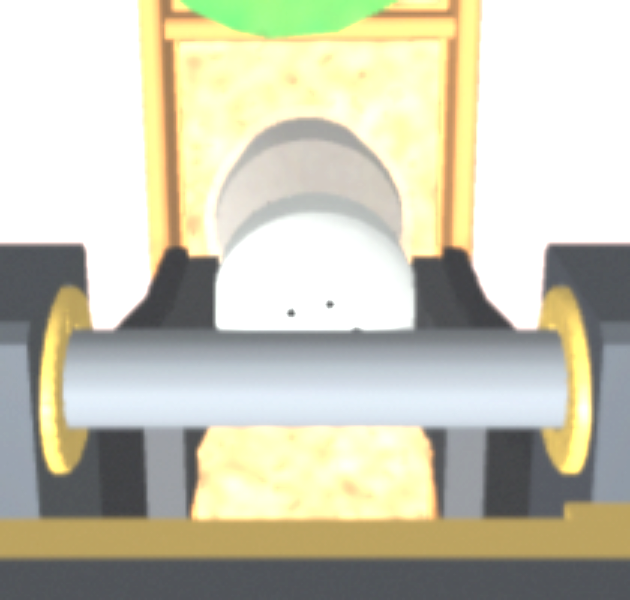

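The crop and depth agree: the shaker is upright with its axis at x≈0.509. It narrows to about 33 mm where the pads hold it, so the grip is sound. Lifting.

Converted, 0.155 m is 1.55, -0.13 m is -1.3.

>>> run_rows(motion="0 0 0 -0.2 0 0 0;0 0 0 -0.5 0 0 0;0 0 0 -0.9 0 0 0;0 0 0 -1.25 0 0 0;0 0.05 0.35 -1.3 0 0 -1;0 0.2 0.75 -1.3 0 0 -2;0 0.4 1.15 -1.3 0 0 -3;0 0.6 1.55 -1.3 0 0 -4")

```text
time_s: 11.9
tcp_pos: [0.5547, -0.06, 0.1831]
ee_rot: [[1.0, -0.019, -0.0], [-0.019, -1.0, 0.0], [-0.0, -0.0, -1.0]]
wrist_force: [1.4, 0.6, -1.5]
gripper_width: 0.368
gripper_force: 30.0
```

```bash
python3 go.py .5925 -.1562 .055 -1.1
```

```text
t 11.9 at [ 0.5547 -0.06    0.1831] shift [0.0396 0.0955 0.128 ] turn [-0.01  0.    0.03] w 0.368 j [ 10.5  15.8  -9.6  -0.  -64.6  78.5]
```

Careful with the scale: shifts go in units of 100 mm. That gives: 0.092 m is 0.92, 0.07 m is 0.7.

>>> run_rows(motion="0 0.15 0.35 0 0 0 0;0 0.3 0.7 0 0 0 0;0 0.37 0.92 0 0 0 0;0 0.37 0.92 0 0 0 0;0 0.37 0.92 0 0 0 0")

```text
time_s: 12.4
tcp_pos: [0.5893, -0.1515, 0.1821]
ee_rot: [[1.0, -0.021, -0.002], [-0.021, -1.0, 0.0], [-0.002, -0.0, -1.0]]
wrist_force: [-0.2, 0.0, -0.6]
gripper_width: 0.37
gripper_force: 30.0
```

```bash
python3 go.py .5925 -.1562 .053 -1.1
```

```text
t 12.4 at [ 0.5893 -0.1515  0.1821] shift [0.0035 0.0046 0.1291] turn [-0.02  0.1  -0.13] w 0.37 j [  0.8  20.8  -2.5  -0.  -66.8  88. ]
```

Converted, 0.003 m is 0.03, 0.13 m is 1.3.

>>> run_rows(motion="0 0.03 0.04 0.4 0 0 0;0 0.03 0.04 0.8 0 0 0;0 0.03 0.04 1.05 0 0 0;0 0.03 0.04 1.18 0 0 0;0 0.03 0.04 1.25 0 0 0;0 0.03 0.04 1.28 0 0 0;0 0.03 0.04 1.3 0 0 0;0 0.03 0.04 1.3 0 0 0")

```text
time_s: 13.2
tcp_pos: [0.5935, -0.1553, 0.054]
ee_rot: [[1.0, -0.02, 0.002], [-0.02, -1.0, -0.0], [0.002, 0.0, -1.0]]
wrist_force: [0.1, -0.4, -1.1]
gripper_width: 0.365
gripper_force: 30.0
```

```bash
python3 go.py .5925 -.1562 .053 -1.1
```

```text
t 13.2 at [ 0.5935 -0.1553  0.054 ] shift [-0.001   0.0009  0.001 ] turn [ 0.   -0.11 -0.05] w 0.365 j [  0.4  27.9 -11.2   0.  -50.8  88.4]
```

>>> run_rows(motion="0 0 0 0.01 0 0 0;0 0 0 0.02 0 0 0;0 0 0 0.02 0 0 0;0 0 0 0.02 0 0 0")

```text
time_s: 13.6
tcp_pos: [0.5943, -0.1555, 0.0529]
ee_rot: [[1.0, -0.02, 0.004], [-0.02, -1.0, -0.001], [0.004, 0.0, -1.0]]
wrist_force: [0.0, 1.3, 5.2]
gripper_width: 0.363
gripper_force: 30.0
```

```bash
python3 go.py .5925 -.1562 .053 -1.1
```

```text
t 13.6 at [ 0.5943 -0.1555  0.0529] shift [-0.0018  0.0007 -0.0001] turn [ 0.03 -0.21 -0.02] w 0.363 j [  0.4  28.  -11.2   0.  -50.6  88.4]
```

Converted, -0.13 m is -1.3, -0.08 m is -0.8.

>>> run_rows(motion="1 0 0 0 0 0 0;1 0 0 0 0 0 0;1 0 0 0 0 0 0;1 0 0 0 0 0 0;1 0 0 0 0 0 0;1 0 0 -0.3 0 0 0;1 0 0 -0.8 0 0 0;1 0 0 -1.3 0 0 0")

```text
time_s: 14.4
tcp_pos: [0.592, -0.1555, 0.1816]
ee_rot: [[1.0, -0.02, -0.003], [-0.02, -1.0, -0.0], [-0.003, 0.0, -1.0]]
wrist_force: [1.2, 0.1, -0.1]
gripper_width: 0.967
gripper_force: 0.0
```

```bash
python3 go.py .5793 .0982 .18 -5
```

```text
t 14.4 at [ 0.592  -0.1555  0.1816] shift [-0.0178 -0.2534  0.0016] turn [0.02 0.15 3.85] w 0.967 j [  0.4  21.2  -2.    0.  -67.   88.4]
```

```bash
python3 - <<'E'
from station import r
import numpy as np
np.savez("pics/wrist6.npz",**r.capture("wrist"))
E
```

>>> run_rows(motion="1 0 -0.45 0 0 0 1;1 -0.05 -0.9 0 0 0 2;1 -0.1 -1.35 0 0 0 3;1 -0.15 -1.8 0 0 0 4;1 -0.18 -2.2 0 0 0 4;1 -0.18 -2.53 0 0 0 4;1 -0.18 -2.53 0 0 0 4;1 -0.18 -2.53 0 0 0 4")

```text
time_s: 15.25
tcp_pos: [0.5797, 0.0985, 0.1806]
ee_rot: [[0.996, -0.088, -0.001], [-0.088, -0.996, -0.0], [-0.001, 0.0, -1.0]]
wrist_force: [0.1, -0.7, -0.5]
gripper_width: 0.998
gripper_force: 0.0
```

```bash
python3 go.py .5793 .0982 .055 -5
```

```text
t 15.25 at [0.5797 0.0985 0.1806] shift [-0.0003  0.0003  0.1256] turn [ 0.02  0.03 -0.07] w 0.998 j [ 25.4  18.8  -5.7  -0.  -65.6  59.5]
```

Converted, 0.125 m is 1.25, 0.12 m is 1.2.

>>> run_rows(motion="1 0 0 0.4 0 0 0;1 0 0 0.8 0 0 0;1 0 0 1.05 0 0 0;1 0 0 1.2 0 0 0;1 0 0 1.25 0 0 0;1 0 0 1.25 0 0 0;1 0 0 1.25 0 0 0")

```text
time_s: 15.95
tcp_pos: [0.5808, 0.0976, 0.057]
ee_rot: [[0.996, -0.09, 0.002], [-0.09, -0.996, 0.001], [0.002, -0.001, -1.0]]
wrist_force: [0.8, -0.1, 0.2]
gripper_width: 0.997
gripper_force: 0.0
```

```bash
python3 go.py .5793 .0982 .055 -5
```

```text
t 15.95 at [0.5808 0.0976 0.057 ] shift [-0.0015 -0.0005  0.002 ] turn [-0.04 -0.11 -0.19] w 0.997 j [ 25.3  25.6 -14.7   0.  -49.6  59.5]
```

Converted, -0.001 m is -0.01.

>>> run_rows(motion="0 -0.01 0 0 0 0 0;0 -0.01 0 0 0 0 0;0 -0.01 0 0 0 0 0;0 -0.01 0 0 0 0 0;0 -0.01 0 0 0 0 0;0 -0.01 0 0 0 0 0;0 -0.01 0 0 0 0 0;0 -0.01 0 0 0 0 0")

```text
time_s: 16.75
tcp_pos: [0.5789, 0.0981, 0.056]
ee_rot: [[0.996, -0.09, 0.0], [-0.09, -0.996, 0.0], [0.0, -0.0, -1.0]]
wrist_force: [-0.4, 0.5, 0.2]
gripper_width: 0.511
gripper_force: 29.9
```

```bash
python3 go.py .5245 -.1548 .17 -1.1
```

```text
t 16.75 at [0.5789 0.0981 0.056 ] shift [-0.0315  0.2567 -0.114 ] turn [-0.   -0.   -4.05] w 0.511 j [ 25.4  25.6 -14.9   0.  -49.5  59.4]
```

Converted, -0.13 m is -1.3, 0.17 m is 1.7.

>>> run_rows(motion="0 0 0 -0.2 0 0 0;0 0 0 -0.5 0 0 0;0 0 0 -0.9 0 0 0;0 0 0 -1.25 0 0 0;0 0 0.35 -1.3 0 0 -1;0 -0.05 0.8 -1.3 0 0 -2;0 -0.1 1.25 -1.3 0 0 -3;0 -0.2 1.7 -1.3 0 0 -4")

```text
time_s: 17.55
tcp_pos: [0.5431, -0.0709, 0.1855]
ee_rot: [[1.0, -0.019, -0.001], [-0.019, -1.0, 0.0], [-0.001, -0.0, -1.0]]
wrist_force: [0.2, 0.0, -2.4]
gripper_width: 0.505
gripper_force: 29.9
```

```bash
python3 go.py .5245 -.1548 .056 -1.1
```

```text
t 17.55 at [ 0.5431 -0.0709  0.1855] shift [-0.0169  0.0843  0.1295] turn [-0.    0.03  0.02] w 0.505 j [  9.5  14.7 -10.8  -0.  -64.5  79.4]
```

Converted, 0.086 m is 0.86, 0.075 m is 0.75.

>>> run_rows(motion="0 -0.05 0.4 0 0 0 0;0 -0.13 0.75 0 0 0 0;0 -0.18 0.86 0 0 0 0;0 -0.18 0.86 0 0 0 0;0 -0.18 0.86 0 0 0 0")

```text
time_s: 18.05
tcp_pos: [0.5239, -0.1547, 0.1857]
ee_rot: [[1.0, -0.02, -0.0], [-0.02, -1.0, 0.0], [-0.0, -0.0, -1.0]]
wrist_force: [-0.2, 0.0, -0.6]
gripper_width: 0.516
gripper_force: 29.9
```

```bash
python3 go.py .5245 -.1548 .056 -1.1
```

```text
t 18.05 at [ 0.5239 -0.1547  0.1857] shift [6.000e-04 1.000e-04 1.297e-01] turn [-0.02  0.02 -0.06] w 0.516 j [  0.5  14.5 -11.   -0.  -64.5  88.3]
```

>>> run_rows(motion="0 0 0 0.4 0 0 0;0 0 0 0.8 0 0 0;0 0 0 1.05 0 0 0;0 0 0 1.18 0 0 0;0 0 0 1.25 0 0 0;0 0 0 1.29 0 0 0;0 0 0 1.3 0 0 0;0 0 0 1.3 0 0 0")

```text
time_s: 18.85
tcp_pos: [0.5247, -0.1549, 0.0567]
ee_rot: [[1.0, -0.02, 0.002], [-0.02, -1.0, -0.0], [0.002, 0.0, -1.0]]
wrist_force: [-0.9, 0.6, -1.6]
gripper_width: 0.509
gripper_force: 29.9
```

```bash
python3 go.py .5245 -.1548 .056 -1.1
```

```text
t 18.85 at [ 0.5247 -0.1549  0.0567] shift [-0.0002 -0.      0.0007] turn [ 0.   -0.09 -0.02] w 0.509 j [  0.5  22.2 -20.7   0.  -47.   88.3]
```

Converted, 0.0015 m is 0.015, 0.001 m is 0.01.

>>> run_rows(motion="0 0 0 0.01 0 0 0;0 0 0 0.015 0 0 0;0 0 0 0.015 0 0 0")

```text
time_s: 19.15
tcp_pos: [0.5251, -0.1552, 0.0559]
ee_rot: [[1.0, -0.02, 0.003], [-0.02, -1.0, -0.0], [0.003, 0.0, -1.0]]
wrist_force: [-0.5, 1.7, 5.5]
gripper_width: 0.512
gripper_force: 30.0
```

```bash
python3 go.py .5245 -.1548 .056 -1.1
```

```text
t 19.15 at [ 0.5251 -0.1552  0.0559] shift [-0.0006 -0.0003 -0.0001] turn [ 0.01 -0.16 -0.03] w 0.512 j [  0.5  22.3 -20.7   0.  -46.9  88.3]
```

Contact at the expected height. Releasing, then going to the mill.

Converted, -0.13 m is -1.3, -0.08 m is -0.8.

>>> run_rows(motion="1 0 0 0 0 0 0;1 0 0 0 0 0 0;1 0 0 0 0 0 0;1 0 0 0 0 0 0;1 0 0 0 0 0 0;1 0 0 -0.3 0 0 0;1 0 0 -0.8 0 0 0;1 0 0 -1.3 0 0 0")

```text
time_s: 19.95
tcp_pos: [0.5232, -0.1552, 0.1853]
ee_rot: [[1.0, -0.02, -0.003], [-0.02, -1.0, -0.0], [-0.003, 0.0, -1.0]]
wrist_force: [1.7, -0.3, -0.8]
gripper_width: 0.987
gripper_force: 0.0
```

```bash
python3 go.py .6452 .0867 .18 -5
```

```text
t 19.95 at [ 0.5232 -0.1552  0.1853] shift [ 0.1171 -0.2443  0.0049] turn [0.02 0.14 3.84] w 0.987 j [  0.5  14.6 -11.    0.  -64.6  88.3]
```

```bash
python3 - <<'E'
from station import r
import numpy as np,cv2
c=r.capture("wrist");np.savez("pics/wrist7.npz",**c); cv2.imwrite("pics/wrist7.png",c['pixels'][...,::-1])
E
```

```text
(no output)
```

View pics/wrist7.png

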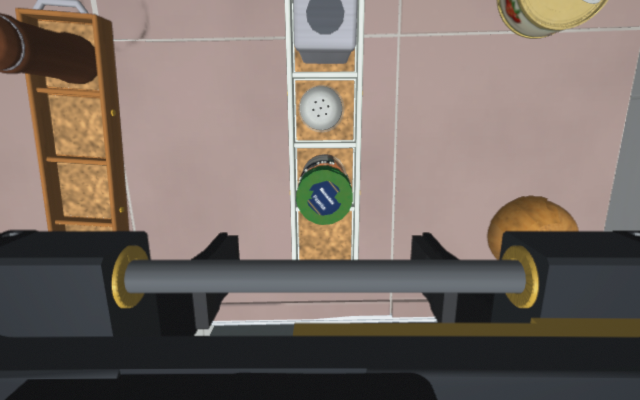

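Tin (325,15), salt (320,107) and jar (325,195) stand upright, each in its own pocket. The mill is still in the wooden rack at (10,45).

>>> run_rows(motion="1 0.2 -0.4 0 0 0 1;1 0.4 -0.8 0 0 0 2;1 0.6 -1.2 0 0 0 3;1 0.8 -1.6 0 0 0 4;1 1 -2 0 0 0 4;1 1.17 -2.35 0 0 0 4;1 1.18 -2.44 0 0 0 4;1 1.18 -2.44 0 0 0 4")

```text
time_s: 20.8
tcp_pos: [0.6467, 0.0878, 0.1833]
ee_rot: [[0.996, -0.088, -0.002], [-0.088, -0.996, -0.0], [-0.002, 0.001, -1.0]]
wrist_force: [-0.5, -0.9, 0.1]
gripper_width: 0.998
gripper_force: 0.0
```

```bash
python3 go.py .6452 .0867 .057 -5
```

```text
t 20.8 at [0.6467 0.0878 0.1833] shift [-0.0012  0.0012  0.1263] turn [ 0.03  0.09 -0.03] w 0.998 j [ 21.9  25.    4.3  -0.  -69.4  63.1]
```

Converted, 0.127 m is 1.27, 0.125 m is 1.25.

>>> run_rows(motion="1 0 0 0.4 0 0 0;1 0 0 0.8 0 0 0;1 0 0 1.05 0 0 0;1 0 0 1.2 0 0 0;1 0 0 1.25 0 0 0;1 0 0 1.27 0 0 0;1 0 0 1.27 0 0 0")

```text
time_s: 21.5
tcp_pos: [0.6473, 0.0859, 0.0585]
ee_rot: [[0.996, -0.09, 0.002], [-0.09, -0.996, 0.0], [0.001, -0.0, -1.0]]
wrist_force: [0.5, -0.3, 0.5]
gripper_width: 1.002
gripper_force: 0.0
```

```bash
python3 go.py .6452 .0867 .057 -5
```

```text
t 21.5 at [0.6473 0.0859 0.0585] shift [-0.0022 -0.0006  0.0015] turn [-0.03 -0.08 -0.19] w 1.002 j [ 21.7  30.9  -4.9   0.  -54.1  63.1]
```

>>> run_rows(motion="1 -0.01 0 0 0 0 0;0 -0.01 0 0 0 0 0;0 -0.01 0 0 0 0 0;0 -0.01 0 0 0 0 0;0 -0.01 0 0 0 0 0;0 -0.01 0 0 0 0 0;0 -0.01 0 0 0 0 0;0 -0.01 0 0 0 0 0")

```text
time_s: 22.3
tcp_pos: [0.6459, 0.0866, 0.0574]
ee_rot: [[0.996, -0.09, -0.0], [-0.09, -0.996, 0.0], [-0.0, -0.0, -1.0]]
wrist_force: [0.3, 0.7, -0.1]
gripper_width: 0.472
gripper_force: 30.0
```

>>> run_rows(motion="0 0 0 0 0 0 0;0 0 0 0 0 0 0")

```text
time_s: 22.5
tcp_pos: [0.6459, 0.0866, 0.0574]
ee_rot: [[0.996, -0.09, -0.0], [-0.09, -0.996, 0.0], [-0.0, -0.0, -1.0]]
wrist_force: [-0.1, 0.2, -0.1]
gripper_width: 0.474
gripper_force: 30.0
```

```bash
python3 go.py .4565 -.1535 .17 -1.1
```

```text
t 22.5 at [0.6459 0.0866 0.0574] shift [-0.167   0.2561 -0.1126] turn [-0.    0.01 -4.05] w 0.474 j [ 21.8  30.9  -5.   -0.  -54.   63. ]
```

>>> run_rows(motion="0 0 0 -0.2 0 0 0;0 0 0 -0.5 0 0 0;0 0 0 -0.9 0 0 0;0 0 0 -1.25 0 0 0;0 -0.25 0.3 -1.3 0 0 -1;0 -0.5 0.65 -1.3 0 0 -2;0 -0.75 1 -1.3 0 0 -3;0 -1 1.4 -1.3 0 0 -4")

```text
time_s: 23.3
tcp_pos: [0.532, -0.0446, 0.187]
ee_rot: [[1.0, -0.019, -0.001], [-0.019, -1.0, 0.0], [-0.001, -0.0, -1.0]]
wrist_force: [1.1, -0.9, -0.9]
gripper_width: 0.473
gripper_force: 30.0
```

```bash
python3 go.py .4565 -.1535 .0575 -1.1
```

```text
t 23.3 at [ 0.532  -0.0446  0.187 ] shift [-0.0734  0.1103  0.1295] turn [-0.01  0.05  0.04] w 0.473 j [ 12.6  13.3 -12.5  -0.  -64.3  76.3]
```

>>> run_rows(motion="0 -0.2 0.35 0 0 0 0;0 -0.4 0.7 0 0 0 0;0 -0.6 1 0 0 0 0;0 -0.75 1.1 0 0 0 0;0 -0.75 1.1 0 0 0 0;0 -0.75 1.1 0 0 0 0")

```text
time_s: 23.9
tcp_pos: [0.4567, -0.1521, 0.1876]
ee_rot: [[1.0, -0.02, 0.001], [-0.02, -1.0, 0.0], [0.001, -0.0, -1.0]]
wrist_force: [0.6, 0.6, -1.0]
gripper_width: 0.474
gripper_force: 30.0
```

```bash
python3 go.py .4565 -.1535 .0575 -1.1
```

```text
t 23.9 at [ 0.4567 -0.1521  0.1876] shift [-0.0003  0.0014  0.1301] turn [-0.01 -0.05 -0.07] w 0.474 j [  1.    8.  -19.2  -0.  -62.8  87.9]
```

Converted, 0.13 m is 1.3, 0.129 m is 1.29.

>>> run_rows(motion="0 0 0.01 0.4 0 0 0;0 0 0.01 0.8 0 0 0;0 0 0.01 1.05 0 0 0;0 0 0.01 1.18 0 0 0;0 0 0.01 1.25 0 0 0;0 0 0.01 1.29 0 0 0;0 0 0.01 1.3 0 0 0;0 0 0.01 1.3 0 0 0")

```text
time_s: 24.7
tcp_pos: [0.4573, -0.1532, 0.0581]
ee_rot: [[1.0, -0.02, 0.002], [-0.02, -1.0, -0.0], [0.002, 0.0, -1.0]]
wrist_force: [-0.1, -0.9, -0.9]
gripper_width: 0.473
gripper_force: 30.0
```

```bash
python3 go.py .4565 -.1535 .0575 -1.1
```

```text
t 24.7 at [ 0.4573 -0.1532  0.0581] shift [-0.0008  0.0003  0.0006] turn [ 0.   -0.09 -0.03] w 0.473 j [  0.8  16.7 -29.4   0.  -43.8  88. ]
```

Converted, 0.0015 m is 0.015, 0.001 m is 0.01.

>>> run_rows(motion="0 0 0 0.01 0 0 0;0 0 0 0.015 0 0 0;0 0 0 0.015 0 0 0")

```text
time_s: 25.0
tcp_pos: [0.4577, -0.1534, 0.0573]
ee_rot: [[1.0, -0.02, 0.003], [-0.02, -1.0, -0.0], [0.003, 0.0, -1.0]]
wrist_force: [-0.0, 1.8, 6.1]
gripper_width: 0.474
gripper_force: 30.0
```

```bash
python3 go.py .4565 -.1535 .0575 -1.1
```

```text
t 25.0 at [ 0.4577 -0.1534  0.0573] shift [-0.0012  0.0001 -0.0002] turn [ 0.01 -0.17 -0.03] w 0.474 j [  0.8  16.7 -29.5   0.  -43.6  88. ]
```

Contact, so release, rise, and move back left so the top camera has a clear view for a check.

>>> run_rows(motion="1 0 0 0 0 0 0;1 0 0 0 0 0 0;1 0 0 0 0 0 0;1 0 0 0 0 0 0;1 0 0 0 0 0 0;1 0 0 -0.3 0 0 0;1 0 0 -0.8 0 0 0;1 0 0 -1.3 0 0 0")

```text
time_s: 25.8
tcp_pos: [0.4557, -0.1534, 0.1869]
ee_rot: [[1.0, -0.02, -0.002], [-0.02, -1.0, -0.0], [-0.002, 0.0, -1.0]]
wrist_force: [2.1, -0.5, -0.1]
gripper_width: 0.989
gripper_force: 0.0
```

>>> run_rows(motion="1 0 0 -0.5 0 0 0;1 0 0 -1 0 0 0;1 0 -0.3 -1.2 0 0 0;1 0 -0.8 -1.4 0 0 0;1 0 -1.2 -1.4 0 0 0;1 0 -1.2 -1.4 0 0 0;1 0 -1.2 -1.4 0 0 0;1 0 -1.2 -1.4 0 0 0")

```text
time_s: 26.6
tcp_pos: [0.4587, -0.0339, 0.3256]
ee_rot: [[1.0, -0.021, -0.001], [-0.021, -1.0, -0.0], [-0.001, 0.0, -1.0]]
wrist_force: [0.5, -0.5, -0.4]
gripper_width: 0.998
gripper_force: 0.0
```

```bash
python3 - <<'E'
from station import r
from h import *
c=r.capture("wrist");s=r.capture("scene");t=r.capture("top")
cv2.imwrite("pics/end.png",np.hstack([c['pixels'][:230,200:600],s['pixels'][80:310,240:460]])[...,::-1])
a=dict(np.load('pics/top0.npz'))
A,B=cloud(a),cloud(t)
for n,(u,v) in dict(mug=(190,267),onion=(460,234),ftin=(447,149)).items(): print(n,np.abs(a['pixels'][v-15:v+16,u-15:u+16].astype(int)-t['pixels'][v-15:v+16,u-15:u+16]).mean())
P=cloud(c).reshape(-1,3); P=P[(abs(P[:,1]+.156)<.045)]
for x,n in((.4565,'mill'),(.5245,'jar'),(.5925,'salt'),(.6605,'tin')):
    Q=P[(abs(P[:,0]-x)<.03)&(P[:,2]<.14)];z=Q[:,2].max();k=Q[:,2]>z-.008;print(n,'top',round(z,4),np.round(np.mean(Q[k],0),3))
E
```

```text
mug 52.289281997918835
onion 5.04474505723205
ftin 5.668054110301769
mill top 0.122 [ 0.457 -0.152  0.117]
jar top 0.1206 [ 0.526 -0.153  0.118]
salt top 0.1035 [ 0.593 -0.152  0.099]
tin top 0.1041 [ 0.638 -0.157  0.1  ]
```

View pics/end.png

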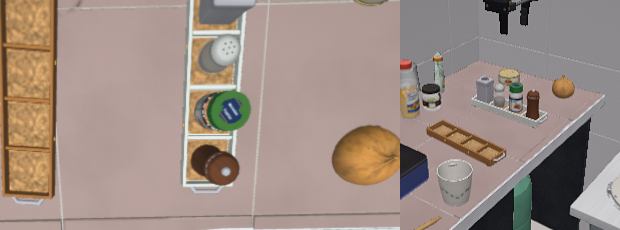

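The check view shows mill (222,172), jar (233,111), salt (228,46) and tin (215,10) upright in the white rack from near to far, with the wooden rack empty. Their tops measure 122, 121, 104 and 104 mm, as expected. The mug is unmoved in the scene view at (295,262); the top view there is just covered by the arm.

```bash
python3 -c "
from station import r
print(r.finish_job())"
```

```text
the job is handed in; nothing more can be done
None
```

The job is handed in: near to far, the white rack now holds the pepper mill, spice jar, salt shaker and square tin, all upright and released, with the mug, food tin and onion left alone, at about 27 s of robot time.

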